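Uncover the ferrule tray and stack the empty tray on it

ROBOT

A 6-joint arm with a two-finger parallel gripper is mounted at the origin on the work surface; the furniture and walls round the work are solid. World frame = base frame: x ahead of the robot, y to its left, z up, the work surface at z = 0. Lengths are in mm, angles in rad, forces in N, time in s.
With the tool pointing down it reaches from about 300 to 750 mm from the base axis. Payload 8.5 kg.
Tool frame: the origin (TCP) lies between the finger pads; the fingertips stand 8 mm ahead of it and the grasp point (between the pads) lies 11 mm behind it; z points along the fingers, y is the line along which they close (so a half turn about z gives the same grasp; the last joint's range is limited). The gripper opens to 88 mm and grips with 3 to 60 N. Pads are 18 mm wide; open, the fingers measure 123 mm over their backs; the gripper's body (75 mm by 187 mm) begins 45 mm behind the grasp point.
Start: joints at [1.057, 0.381, 1.297, -0, 1.464, -0.215], TCP at [161.897, 525.614, 246.748] pointing down, gripper open.
Joint ranges: [-3.11, 3.11], [-0.89, 2.33], [0.22, 2.48], [-1.42, 4.56], [0.17, 2.85], [-2.88, 2.88]. Speed limits (rad/s): [2.39, 2.39, 3.14, 3.14, 3.14, 3.14].

INTERFACE

Orientations are given as a unit quaternion [x, y, z, w].
In Python, from station import env gives the robot as it stands.
- The arm moves only by the shell command python3 -m crank 'ROWS'. ROWS is JSON, a list of rows, each an object with "travel": the shift along the tool's x, y, z in mm, a list of three; "spin": the turn about the tool's z in rad; "claw": the opening in per cent of the stroke, from 0 (shut) to 100 (fully open). In form: [{"travel": [dx, dy, dz], "spin": spin, "claw": claw}, ...]. A call has exactly 10 rows; each row shifts and turns the commanded pose from where the row before left it, along the tool's axes as they then stand; what a row does not reach is not made up. A row lasts 1/8 s, in which the tool goes at most 62.5 mm and 10.7 degrees, less where a joint would pass 70% of its speed; a pose out of reach is approached as far as the arm can. A call is refused whole if a number of a shift passes 62.5 or a number of a turn 0.188, either way. A call with a gripper value outside its range is refused whole. The fingers move at their own pace and stop on an object; the grip force is fixed at half the most. Time passes only in rows, so rows that do not move let the fingers close, or fill a call up. It gives the time, the measured TCP pose, the force, the opening and the grip force at its end, in the units of the state.
- env.sense(): the state, without advancing time (a new reading comes with each control period).
- env.camera(name): name is "scene" or "top" or "wrist"; returns a dict with "image" (420x560x3 uint8, red, green, blue), "depth" (420x560 float32, mm along the optical axis (not along the pixel's ray), 0 where there is no reading), "fx", "fy", "cx", "cy" (pixels), "k1" (the pictures are not rectified: a ray, as slopes to the right and down, at radius r is drawn at 1 + k1 r^2 times it, then the intrinsics apply), "pose" (4x4, takes a point from camera to world coordinates); the wrist camera has in their place "tool_from_camera" (4x4, takes a point from camera to tool coordinates, whose origin is the TCP and whose axes are the flange's). Camera axes: x right, y down, z forward; pixel columns grow to the right and rows downward; lengths in mm; the calibration is good to about 2 mm. A picture is of the moment at which its call begins: read the wrist's pose just before it.
- env.job_done(): hands the job in; it is judged then, once.
The state is a dict: "clock": time; "joint_positions": joint angles; "joint_vel": joint speeds; "joint_efforts": joint torques, N m; "position": TCP position; "tcp_rot": TCP orientation; "contact_force": force on the tool from outside, world axes, zero at the start; "moment": the same for the moment, N m; "finger_gap": finger opening in mm; "gripper_force": force on a finger pad.
Only numpy, scipy, OpenCV 4.12 (cv2) and the standard library are available. Lean on these libraries where they do the work, as an engineer would, in place of code of your own. Each camera call takes 0.05 s, during which the arm holds its last target. There are 200 camera calls.

TASK

Lift the loose cover board off the tray that holds the white ferrule rings and lay it flat on the bench, its cleats down as it was. Then pick up the empty tray and stack it on that tray so that its four corner pins drop fully into the sockets in the tops of the corner posts. Set both down gently rather than dropping them, leave the loaded tray where it stands and do not disturb the other things on the bench.

Things in the scene. Friction and masses are not known exactly. Their poses are not given: they have to be found in the camera images.
- loaded_tray: Lower tray, loose on the bench, light wood, two white ferrule rings in it, covered at the start. 170 (x) x 130 (y) x 74 mm high, 0.7 kg. Origin: centre of its footprint, at the pin tips (on the bench); x along its length, z up. Corner posts 26 mm square, tops at z = 74; under each a steel pin, 9 mm thick, 12 mm long, tapered tip. Lengthwise middle rail 14 mm wide at z = 48 to 64
- loaded_tray_top (a point): Centre of the loaded tray at the level of its post tops (74 mm above the origin), same axes. The sockets are in the post tops at x = +-72, y = +-52 mm: square, 13.5 mm wide, 16 mm deep, with bevelled mouths. Fully stacked, either way round lengthwise, the empty tray's rail point lies 44 mm above this point, its pins 12 mm deep
- empty_tray_rail (a point): Middle of the carrying rail of the empty, open tray, form and size as the loaded one (170 x 130 x 74 mm, same posts, pins, sockets; 0.3 to 0.6 kg, loose). Over the tray's centre, 56 mm above its pin tips (the bench at the start). x along tray and rail, y across the rail, z up. Rail 14 mm wide (y), 16 mm high, free over 140 mm; 30 mm free under it; side walls end 22 mm below this point
- cover_rail (a point): Middle of the handle rail of the loose cover (plywood 170 x 130 x 8 mm, 0.2 kg). x along board and rail, y across the rail, z up. Rail 14 mm wide (y), 18 mm high, 110 mm long, 18 mm clear of the board, a foot under it 45 mm either side. Two cleats 7 mm deep under the board hang between the tray's posts. Point 27 mm above the board; 109 mm above the bench at the start, 42 mm when laid on the bench
- whetstone: Grey whetstone 109 (x) x 67 (y) x 18 mm, bystander. Origin: centre of its underside
- brush_head: White round brush head with pale bristles up, 74 x 70 x 74 mm, bystander. Origin: centre of its underside
- pot: Black pot 76 mm wide, 62 mm high, bystander, standing inside a dark strap 36 mm high that is fixed on the right of the bench, curving from (x 0.27, y -0.21) over (0.42, -0.26) to (0.48, -0.40) m and back; a fixed vice stands about (0.67, -0.37). The bench between the two trays is free, at least 190 mm wide (y), for x from 0.40 to 0.62 m. Origin: centre of its underside
- small_box: Dark open box 68 x 60 x 24 mm, bystander. Origin: centre of its underside
There are look-alikes about, which are no part of the job. What is shaped like the part that bears cover_rail but orange is not meant.

How it is judged:
By the outcome, as a careful person would: the job done as asked, in the order asked, and still so for the second after the job is handed in, with the robot touching nothing.
It also fails if it takes over 58 s, if anything falls off the work surface, if the arm or the gripper's body presses on something with over 40 N, if the wrist force passes 120 N, or if a joint passes its speed limit or range.

## Working session

There is one attempt and no reset: what is moved stays moved. The work goes in short steps, Python scripts to look and compute and a shell command to move; the robot and the scene stay as the last step left them, time stands still between calls to the robot, and variables do not carry over. Pictures are saved under pics/ and viewed, at most 10 in all, crops included, and the job is handed in when it is done.

```bash
ls; mkdir -p pics; cat > h.py <<'E'
import numpy as np,cv2
from station import env
def grab(n):
    s=env.sense(); c=env.camera(n); 
    if n=='wrist':
        from scipy.spatial.transform import Rotation as R
        T=np.eye(4);T[:3,:3]=R.from_quat(s['tcp_rot']).as_matrix();T[:3,3]=s['position']
        c['pose']=T@np.array(c['tool_from_camera'])
    return c
def cloud(c):
    h,w=c['depth'].shape
    v,u=np.mgrid[:h,:w].astype(float)
    K=np.array([[c['fx'],0,c['cx']],[0,c['fy'],c['cy']],[0,0,1]])
    p=cv2.undistortPoints(np.stack([u,v],-1).reshape(-1,1,2),K,np.array([c['k1'],0,0,0,0.])).reshape(h,w,2)
    d=c['depth']; P=np.dstack([p[...,0]*d,p[...,1]*d,d,np.ones_like(d)])@np.array(c['pose']).T
    P=P[...,:3].copy(); P[d<=0]=np.nan
    return P
def save(c,f): cv2.imwrite(f,c['image'][...,::-1])
E
python3 - <<'E'
from h import *
import pickle
for n in ['scene','top']:
    c=grab(n); save(c,f'pics/{n}0.png'); pickle.dump(c,open(n+'0.pkl','wb')); print(n,np.round(c['pose'],2).tolist(),c['k1'])
print(env.sense())
E
```

```text
pics
scene [[0.74, -0.5, 0.44, -196.01], [-0.67, -0.54, 0.51, -753.26], [-0.01, -0.67, -0.74, 1277.11], [0.0, 0.0, 0.0, 1.0]] -0.08529330338625842
top [[-0.03, -0.98, 0.19, 213.91], [-1.0, 0.02, -0.01, 73.71], [0.01, -0.19, -0.98, 1626.49], [0.0, 0.0, 0.0, 1.0]] 0.0683550730476788
{'clock': 0.1, 'joint_positions': array([ 1.05671431e+00,  3.81111344e-01,  1.29813325e+00, -2.08987308e-05,
        1.46358493e+00, -2.15306853e-01]), 'joint_vel': array([ 0.00163122, -0.0004847 , -0.00360405, -0.00054644,  0.0020438 ,
       -0.00058191]), 'joint_efforts': array([ 3.32359683e-03, -4.38650715e+01, -2.24908483e+01,  7.13557145e-02,
        3.42872716e-02, -8.32226465e-05]), 'position': array([161.78694031, 525.4246229 , 246.22622436]), 'tcp_rot': array([ 1.48831421e-01,  9.88862390e-01, -5.81469013e-04, -2.10868531e-04]), 'contact_force': array([-0.02054631, -0.11454702,  0.66230554]), 'moment': array([-0.05250286, -0.0640328 ,  0.04367906]), 'gripper_force': 0.0, 'finger_gap': 88.32142469037495}
```

View pics/top0.png

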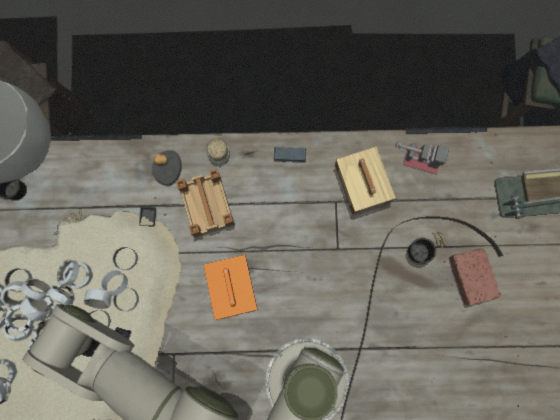

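View pics/scene0.png

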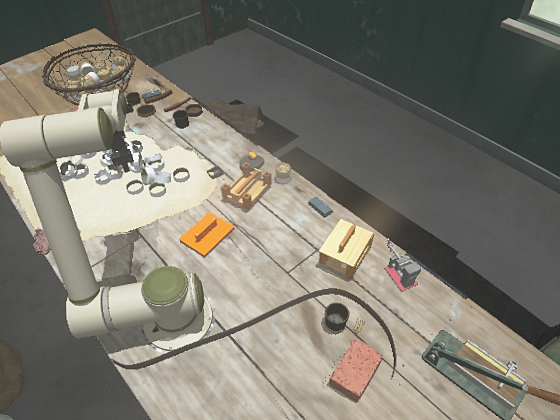

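The top view shows these candidates:
- **Cover:** the plywood board with a brown rail on the covered tray at (366,180), or the orange board at (230,287). The orange one is excluded by the description.
- **Tray:** the open brown-post tray at (205,203) is the empty one. The covered box at (366,180) must be the loaded one.

Next I'll measure both and check a crop.

```bash
python3 - <<'E'
from h import *
import pickle
def rect(P,m,name):
    q=P[m][:,:2].astype(np.float32); r=cv2.minAreaRect(q); print(name,m.sum(),np.round(r[0],1),np.round(r[1],1),round(r[2],1),'z',np.round(np.nanpercentile(P[m][:,2],[5,50,95]),1))
for n,boxs in [('top',{'cover':(330,140,402,220),'empty':(172,162,240,240),'orange':(200,250,262,322)}),('scene',{'cover':(312,212,380,284),'empty':(215,160,276,212)})]:
    c=pickle.load(open(n+'0.pkl','rb')); P=cloud(c)
    for k,(a,b,x,y) in boxs.items():
        M=np.zeros(P.shape[:2],bool);M[b:y,a:x]=1; Z=np.nan_to_num(P[...,2],nan=-99)
        if k=='cover':
            rect(P,M&(Z>74)&(Z<90),n+' board'); rect(P,M&(Z>103)&(Z<130),n+' rail')
        elif k=='empty':
            rect(P,M&(Z>66)&(Z<90),n+' posts');rect(P,M&(Z>40)&(Z<90),n+' all')
            hs=c['image'][...,:]
            m=M&(Z>53)&(Z<90); 
            w,l,st,ce=cv2.connectedComponentsWithStats(m.astype(np.uint8))
            for i in range(1,w):
                if st[i,4]>12: q=P[l==i]; print('  comp',st[i,4],ce[i].round(1),q.mean(0).round(1), (q.min(0)+q.max(0))/2)
        else: rect(P,M&(Z>12),n+k)
    print('bench z',np.nanmedian(P[215:235,280:320,2]) if n=='top' else np.nanmedian(P[255:270,270:300,2]))
    if n=='top':
        im=c['image'][125:265,160:410]; cv2.imwrite('pics/crop1.png',cv2.resize(im,(800,448),interpolation=cv2.INTER_CUBIC)[...,::-1])
E
```

```text
top board 2094 [ 600.5 -228.7] [171.4 209.2] 15.6 z [75.8 81.2 86.9]
top rail 218 [ 631.3 -217.4] [ 87.1 183.6] 58.6 z [107.3 116.  122.4]
top posts 325 [533.6 295.5] [171.9 129.9] 15.9 z [66.6 70.9 78.4]
top all 742 [533.6 295.5] [171.9 129.9] 15.9 z [46.3 64.7 76.7]
  comp 88 [214.1 174.4] [616.5 265.   68.6] [616.40765537 265.50864655  66.9764236 ]
  comp 311 [204.4 201.8] [533.3 294.9  63.5] [532.8504423  294.75317551  63.86909049]
  comp 91 [181.1 184.3] [587.8 364.3  68.1] [587.84430278 364.60231163  67.0091407 ]
  comp 83 [227.2 218.8] [478.6 225.8  69.3] [478.77048387 225.4843943   67.87663284]
  comp 88 [193.9 229.1] [450.  325.1  67.3] [451.0380376  324.30210897  67.04969615]
toporange 1847 [280.6 224.3] [169.  129.2] 12.1 z [12.5 16.1 49.8]
bench z -0.6366900544176133
scene board 1328 [ 588.5 -194.6] [173.  134.6] 16.8 z [77.3 81.9 86.4]
scene rail 133 [ 586.2 -193.8] [112.   15.5] 16.6 z [106.9 116.6 121.8]
scene posts 191 [548.6 299. ] [219.4 134.8] 18.4 z [66.4 71.6 77.4]
scene all 562 [554.8 301.4] [232.4 135.3] 17.8 z [43.3 62.9 75.7]
  comp 59 [245.1 166.3] [582.9 363.6  68.5] [583.86454135 365.09199229  66.29475505]
  comp 187 [245.3 182.6] [527.1 292.8  62. ] [531.41429202 292.77703328  62.99894917]
  comp 63 [266.1 175.2] [612.1 263.7  67.6] [614.75899242 263.72523168  65.70926835]
  comp 67 [225.4 187.3] [448.5 321.   67.5] [450.12945243 322.55052542  65.27342744]
  comp 66 [245.8 196.8] [474.6 224.5  67.5] [476.04997042 225.09691717  65.99397898]
bench z -0.314401276815488
```

View pics/crop1.png

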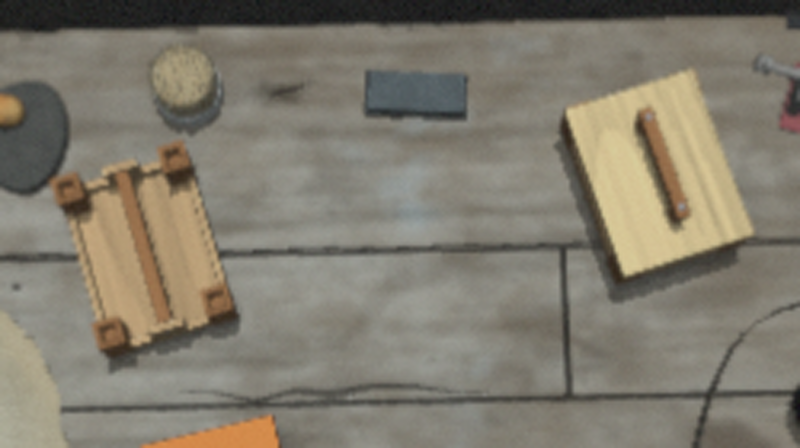

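The crop shows the plywood cover with its rail at crop (665,165) on the light tray, and the open empty tray at crop (145,255) with four sockets. The orange board is a separate thing at the lower left. The sizes come out as 173x134 at z 82 and 172x130 at z 71, which match the description. I'll move over the cover now.

```bash
python3 -m crank '[{"travel":[0,0,0],"spin":-0.145,"claw":100},{"travel":[0,0,0],"spin":-0.145,"claw":100},{"travel":[0,0,0],"spin":-0.145,"claw":100},{"travel":[0,0,0],"spin":-0.145,"claw":100},{"travel":[-14,-58,0],"spin":0,"claw":100},{"travel":[-14,-58,0],"spin":0,"claw":100},{"travel":[-14,-58,0],"spin":0,"claw":100},{"travel":[-14,-58,0],"spin":0,"claw":100},{"travel":[-14,-58,0],"spin":0,"claw":100},{"travel":[-14,-58,0],"spin":0,"claw":100}]'
```

```text
clock: 1.35
position: [339.7, 212.8, 246.7]
tcp_rot: [-0.14, 0.99, 0.0, 0.0]
contact_force: [0.6, 1.2, -0.4]
finger_gap: 88.3
gripper_force: 0.0
```

```bash
python3 -m crank '[{"travel":[-13,-54,0],"spin":0,"claw":100},{"travel":[-13,-54,0],"spin":0,"claw":100},{"travel":[-13,-54,0],"spin":0,"claw":100},{"travel":[-13,-54,0],"spin":0,"claw":100},{"travel":[-13,-54,0],"spin":0,"claw":100},{"travel":[-13,-54,0],"spin":0,"claw":100},{"travel":[-13,-54,0],"spin":0,"claw":100},{"travel":[-13,-54,0],"spin":0,"claw":100},{"travel":[0,0,0],"spin":0,"claw":100},{"travel":[0,0,0],"spin":0,"claw":100}]'
python3 - <<'E'
from h import *
import pickle
c=grab('wrist'); save(c,'pics/w1.png'); pickle.dump(c,open('w1.pkl','wb')); print(np.round(c['tool_from_camera'],3).tolist()); print(env.sense()['position'],env.sense()['tcp_rot'],env.sense()['joint_positions'])
E
```

```text
clock: 2.6
position: [558.6, -171.1, 246.3]
tcp_rot: [-0.14, 0.99, 0.0, -0.0]
contact_force: [-1.2, -0.1, -0.2]
finger_gap: 88.1
gripper_force: 0.0
[[-0.0, -0.965, -0.262, 68.31], [1.0, -0.0, 0.0, -0.256], [-0.0, -0.262, 0.965, -138.514], [0.0, 0.0, 0.0, 1.0]]
[ 558.55495948 -170.69025833  246.6961838 ] [-1.40475201e-01  9.90084129e-01  2.68451613e-04 -2.52130712e-04] [-4.99196949e-01  4.41346054e-01  1.19851653e+00  1.29707655e-04
  1.50245519e+00 -2.35188492e+00]
```

View pics/w1.png

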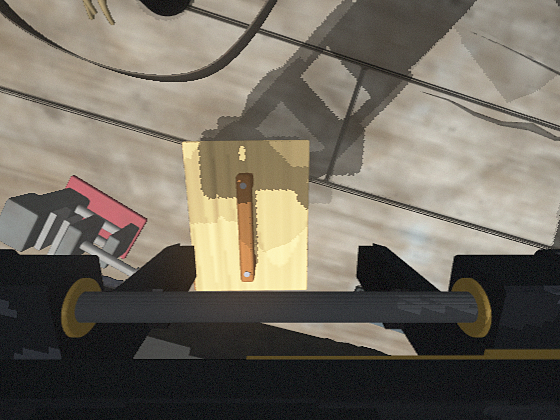

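The wrist picture shows the rail at (246,228) and the board edges at columns 183 to 309. The vice is at the left, outside the fingers. I'll fit the rail and board from this depth image.

```bash
cat >> h.py <<'E'
def fit(P,zlo,zhi,win,name,trim=0):
    Z=np.nan_to_num(P[...,2],nan=-99); a,b,x,y=win; M=np.zeros(Z.shape,bool);M[b:y,a:x]=1
    m=(M&(Z>zlo)&(Z<zhi)).astype(np.uint8)
    n,l,st,_=cv2.connectedComponentsWithStats(m); i=1+st[1:,4].argmax(); q=P[l==i]
    r=cv2.minAreaRect(q[:,:2].astype(np.float32)); bx=cv2.boxPoints(r); e=max([(bx[1]-bx[0]),(bx[2]-bx[1])],key=np.linalg.norm)
    ang=np.degrees(np.arctan2(e[1],e[0]))%180
    print(name,len(q),'c',np.round(r[0],1),'size',np.round(r[1],1),'ang',round(ang,2),'z',np.round(np.percentile(q[:,2],[5,50,95]),1))
    return np.array(r[0]),ang
def togo(xy,ang=None,z=None):
    from scipy.spatial.transform import Rotation as R
    s=env.sense(); M=R.from_quat(s['tcp_rot']).as_matrix(); p=s['position']
    yaw=np.degrees(np.arctan2(M[1,1],M[0,1]))
    if ang is not None: d=(ang+90-yaw+90)%180-90; print('yaw',yaw,'spin needed',-np.radians(d))
    print('pos',p.round(1),'travel tool',(M.T@(np.array([xy[0],xy[1],p[2] if z is None else z])-p)).round(1))
E
python3 - <<'E'
from h import *
import pickle
P=cloud(pickle.load(open('w1.pkl','rb')))
w=(150,110,340,288)
c,a=fit(P,104,130,w,'rail'); fit(P,75,92,w,'board'); togo(c,a,109-11)
E
```

```text
rail 1655 c [ 588.3 -194.5] size [108.9  14.3] ang 16.8 z [112.  118.  119.4]
board 15843 c [ 587.2 -195.5] size [166.  131.7] ang 16.36 z [81.2 82.4 83.6]
yaw 106.15068381957775 spin needed -0.01136098800561844
pos [ 558.6 -170.7  246.7] travel tool [-22.  -31.2 148.7]
```

```bash
python3 -m crank '[{"travel":[-22,-31,0],"spin":-0.008,"claw":100},{"travel":[0,0,30],"spin":0,"claw":100},{"travel":[0,0,40],"spin":0,"claw":100},{"travel":[0,0,35],"spin":0,"claw":100},{"travel":[0,0,25],"spin":0,"claw":100},{"travel":[0,0,13],"spin":0,"claw":100},{"travel":[0,0,5],"spin":0,"claw":60},{"travel":[0,0,0],"spin":0,"claw":40},{"travel":[0,0,0],"spin":0,"claw":20},{"travel":[0,0,0],"spin":0,"claw":0}]'
python3 - <<'E'
from h import *
togo((588,-195),16.6,98)
E
```

```text
clock: 3.9
position: [588.9, -195.4, 99.4]
tcp_rot: [-0.144, 0.99, -0.0, 0.0]
contact_force: [0.2, -0.6, 0.4]
finger_gap: 50.6
gripper_force: 0.0
yaw 106.57040721039134 spin needed -0.0005164916135210245
pos [ 588.9 -195.4   99.4] travel tool [0.8 0.6 1.4]
```

```bash
python3 -m crank '[{"travel":[0,0,0],"spin":0,"claw":0},{"travel":[0,0,0],"spin":0,"claw":0},{"travel":[0,0,0],"spin":0,"claw":0},{"travel":[0,0,0],"spin":0,"claw":0},{"travel":[0,0,0],"spin":0,"claw":0},{"travel":[0,0,0],"spin":0,"claw":0},{"travel":[0,0,-3],"spin":0,"claw":0},{"travel":[0,0,-5],"spin":0,"claw":0},{"travel":[0,0,-8],"spin":0,"claw":0},{"travel":[0,0,-10],"spin":0,"claw":0}]'
```

```text
clock: 5.15
position: [588.7, -195.3, 125.5]
tcp_rot: [-0.144, 0.99, -0.0, 0.0]
contact_force: [0.1, -0.7, -1.4]
finger_gap: 13.5
gripper_force: 30.0
```

```bash
python3 -m crank '[{"travel":[0,8,-12],"spin":0,"claw":0},{"travel":[1,22,-6],"spin":0,"claw":0},{"travel":[1,38,0],"spin":0,"claw":0},{"travel":[1,48,0],"spin":0,"claw":0},{"travel":[1,50,0],"spin":0,"claw":0},{"travel":[1,44,10],"spin":0,"claw":0},{"travel":[1,30,15],"spin":0,"claw":0},{"travel":[0,13,18],"spin":0,"claw":0},{"travel":[0,4,15],"spin":0,"claw":0},{"travel":[0,0,12],"spin":0,"claw":0}]'; python3 - <<'E'
from h import *
import pickle
togo((510,50),16.6,32.4)
c=grab('top'); pickle.dump(c,open('top1.pkl','wb')); P=cloud(c)
# loaded tray after cover removed
win=(325,135,405,225)
fit(P,66,90,win,'biggest post')
Z=np.nan_to_num(P[...,2],nan=-99);M=np.zeros(Z.shape,bool);M[135:225,325:405]=1
q=P[M&(Z>66)&(Z<90)];r=cv2.minAreaRect(q[:,:2].astype(np.float32));print(r)
im=c['image'][125:265,160:410]; cv2.imwrite('pics/crop2.png',cv2.resize(im,(800,448),interpolation=cv2.INTER_CUBIC)[...,::-1])
E
```

```text
clock: 6.4
position: [508.8, 50.5, 72.6]
tcp_rot: [-0.145, 0.989, 0.0, -0.0]
contact_force: [-0.6, -1.3, -2.1]
finger_gap: 13.5
gripper_force: 30.0
yaw 106.64794930836759 spin needed 0.0008368733050685466
pos [508.8  50.5  72.6] travel tool [-1.  -0.9 40.2]
biggest post 65 c [ 675.9 -222.6] size [26.8 26.9] ang 104.47 z [67.2 72.8 77.8]
((604.8491821289062, -232.85704040527344), (170.8241729736328, 212.85568237304688), 16.352436065673828)
```

View pics/crop2.png

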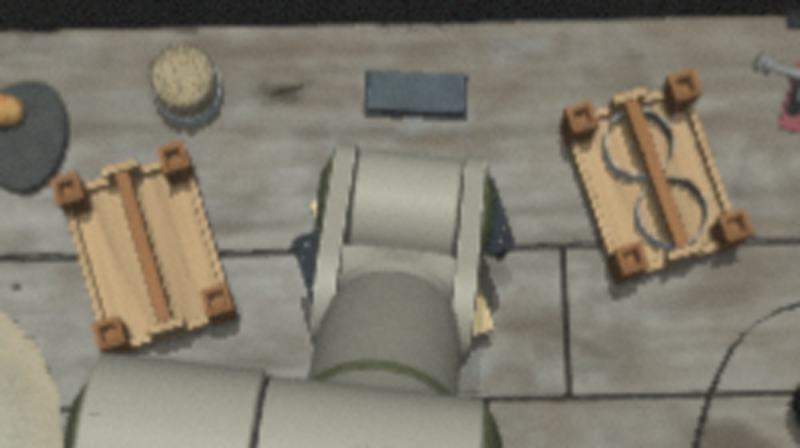

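The crop shows two white rings in the uncovered tray at crop (655,180), so this is the right one. The held board is in the free zone between the trays. I'll lower it gently.

```bash
python3 -m crank '[{"travel":[0,0,10],"spin":0,"claw":0},{"travel":[0,0,10],"spin":0,"claw":0},{"travel":[0,0,8],"spin":0,"claw":0},{"travel":[0,0,4],"spin":0,"claw":0},{"travel":[0,0,2],"spin":0,"claw":0},{"travel":[0,0,2],"spin":0,"claw":0},{"travel":[0,0,1],"spin":0,"claw":0},{"travel":[0,0,1],"spin":0,"claw":0},{"travel":[0,0,0.5],"spin":0,"claw":0},{"travel":[0,0,0],"spin":0,"claw":0}]'
```

```text
clock: 7.7
position: [509.7, 49.4, 34.3]
tcp_rot: [-0.144, 0.99, -0.0, 0.0]
contact_force: [-0.1, -0.3, -1.7]
finger_gap: 13.7
gripper_force: 30.0
```

```bash
python3 -m crank '[{"travel":[0,0,0.5],"spin":0,"claw":0},{"travel":[0,0,0.5],"spin":0,"claw":0},{"travel":[0,0,0.5],"spin":0,"claw":0},{"travel":[0,0,0.5],"spin":0,"claw":0},{"travel":[0,0,0.3],"spin":0,"claw":0},{"travel":[0,0,0],"spin":0,"claw":0},{"travel":[0,0,0],"spin":0,"claw":0},{"travel":[0,0,0],"spin":0,"claw":0},{"travel":[0,0,0],"spin":0,"claw":0},{"travel":[0,0,0],"spin":0,"claw":0}]'
```

```text
clock: 8.95
position: [509.6, 49.4, 31.9]
tcp_rot: [-0.144, 0.99, 0.0, -0.0]
contact_force: [0.0, -0.1, -1.6]
finger_gap: 13.8
gripper_force: 30.0
```

```bash
python3 -m crank '[{"travel":[0,0,0.3],"spin":0,"claw":0},{"travel":[0,0,0.3],"spin":0,"claw":0},{"travel":[0,0,0.3],"spin":0,"claw":0},{"travel":[0,0,0.3],"spin":0,"claw":0},{"travel":[0,0,0.3],"spin":0,"claw":0},{"travel":[0,0,0],"spin":0,"claw":0},{"travel":[0,0,0],"spin":0,"claw":0},{"travel":[0,0,0],"spin":0,"claw":0},{"travel":[0,0,0],"spin":0,"claw":0},{"travel":[0,0,0],"spin":0,"claw":0}]'; python3 -c "
from h import *
for i in range(4):
  env.camera('top'); s=env.sense(); print(s['contact_force'].round(2), s['position'].round(2))"
```

```text
clock: 10.2
position: [509.7, 49.4, 31.8]
tcp_rot: [-0.144, 0.99, -0.0, 0.001]
contact_force: [-5.2, -0.6, 14.3]
finger_gap: 13.7
gripper_force: 30.0
[-4.85 -0.21 14.88] [509.72  49.34  31.75]
[-5.4  -0.12 15.21] [509.73  49.35  31.75]
[-5.13 -0.23 14.12] [509.72  49.35  31.75]
[-4.85 -0.73 14.63] [509.71  49.36  31.72]
```

The cover is seated, with the wrist force up to +15 N. I'll ease off, open, and rise.

```bash
python3 -m crank '[{"travel":[0,0,-0.8],"spin":0,"claw":0},{"travel":[0,0,0],"spin":0,"claw":20},{"travel":[0,0,0],"spin":0,"claw":40},{"travel":[0,0,0],"spin":0,"claw":60},{"travel":[0,0,0],"spin":0,"claw":60},{"travel":[0,0,-5],"spin":0,"claw":60},{"travel":[0,0,-20],"spin":0,"claw":60},{"travel":[0,0,-40],"spin":0,"claw":80},{"travel":[0,0,-50],"spin":0,"claw":100},{"travel":[0,0,-50],"spin":0,"claw":100}]'; python3 -c "
from h import *
togo((533,295),16.1,210)"
```

```text
clock: 11.65
position: [509.3, 49.4, 198.2]
tcp_rot: [-0.144, 0.99, -0.0, 0.0]
contact_force: [0.2, 0.7, 0.2]
finger_gap: 80.8
gripper_force: 0.0
yaw 106.56765877281238 spin needed 0.008162185361412258
pos [509.3  49.4 198.2] travel tool [-92.7 228.7 -11.8]
```

```bash
python3 -m crank '[{"travel":[-12,26,-10],"spin":0,"claw":100},{"travel":[-22,45,-10],"spin":0,"claw":100},{"travel":[-22,45,-10],"spin":0,"claw":100},{"travel":[-22,45,-10],"spin":0,"claw":100},{"travel":[-20,42,-10],"spin":0,"claw":100},{"travel":[-12,26,0],"spin":0.008,"claw":100},{"travel":[0,0,0],"spin":0,"claw":100},{"travel":[0,0,0],"spin":0,"claw":100},{"travel":[0,0,0],"spin":0,"claw":100},{"travel":[0,0,0],"spin":0,"claw":100}]'; python3 - <<'E'
from h import *
import pickle
c=grab('wrist');save(c,'pics/w2.png');pickle.dump(c,open('w2.pkl','wb'));P=cloud(c)
Z=np.nan_to_num(P[...,2],nan=-99);M=np.zeros(Z.shape,bool);M[20:288,100:460]=1
near=np.hypot(P[...,0]-533,P[...,1]-295)<125
m=(M&near&(Z>66)&(Z<85)).astype(np.uint8);n,l,st,ce=cv2.connectedComponentsWithStats(m)
for i in range(1,n):
  if st[i,4]>60: q=P[l==i];print(st[i,4],ce[i].round(),np.array(cv2.minAreaRect(q[:,:2].astype(np.float32))[0]).round(1),np.median(q[:,2]).round(1))
M2=M&near
fit(np.where(M2[...,None],P,np.nan),55,68,(100,20,460,288),'rail')
togo((533,295),16)
E
```

```text
clock: 12.9
position: [549.9, 299.5, 246.5]
tcp_rot: [-0.14, 0.99, -0.0, 0.0]
contact_force: [0.7, -0.9, -0.1]
finger_gap: 87.9
gripper_force: 0.0
542 [225. 111.] [477.4 224.5] 74.2
559 [327. 111.] [448.7 324.4] 74.2
173 [276. 103.] [455.5 272.2] 66.8
454 [321. 243.] [586.2 364.1] 74.0
437 [231. 243.] [615.4 264.5] 74.1
115 [276. 248.] [607.9 316.6] 66.6
rail 2225 c [530.9 294. ] size [168.   33.4] ang 16.0 z [61.9 64.5 66.8]
yaw 106.06278059883167 spin needed 0.001095728155986263
pos [549.9 299.6 246.4] travel tool [17.5  0.3 -0. ]
```

View pics/w2.png

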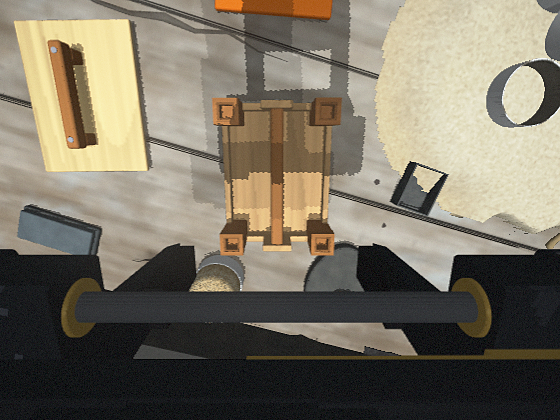

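The picture shows the laid cover flat at (80,95), and the empty tray with post tops at (225,111), (327,111), (321,243) and (231,243). The post spacing is 104 and 144 mm at z = 74, as specified. The centre is (532, 294.4) and the yaw is 16.1 deg. I'll descend onto the rail.

```bash
python3 -m crank '[{"travel":[18.6,0,20],"spin":0,"claw":60},{"travel":[0,0,40],"spin":0,"claw":60},{"travel":[0,0,45],"spin":0,"claw":60},{"travel":[0,0,45],"spin":0,"claw":60},{"travel":[0,0,30],"spin":0,"claw":60},{"travel":[0,0,13],"spin":0,"claw":50},{"travel":[0,0,6],"spin":0,"claw":40},{"travel":[0,0,2],"spin":0,"claw":20},{"travel":[0,0,0],"spin":0,"claw":0},{"travel":[0,0,0],"spin":0,"claw":0}]'; python3 -c "
from h import *
togo((532,294.4),16.1,45)"
```

```text
clock: 14.2
position: [532.3, 295.2, 46.1]
tcp_rot: [-0.14, 0.99, 0.0, 0.001]
contact_force: [-0.2, 0.1, 1.4]
finger_gap: 13.6
gripper_force: 30.0
yaw 106.1169921329607 spin needed 0.00029656866710102826
pos [532.3 295.2  46.1] travel tool [ 0.5 -0.7  1.1]
```

```bash
cat > posts.py <<'E'
from h import *
def posts(P,win,cen,nm):
    Z=np.nan_to_num(P[...,2],nan=-99);a,b,x,y=win;M=np.zeros(Z.shape,bool);M[b:y,a:x]=1
    m=(M&(Z>66.5)&(Z<85)&(np.hypot(P[...,0]-cen[0],P[...,1]-cen[1])<118)).astype(np.uint8)
    n,l,st,ce=cv2.connectedComponentsWithStats(m); o=[]
    for i in range(1,n):
        if st[i,4]>25:
            q=P[l==i]; r=cv2.minAreaRect(q[:,:2].astype(np.float32)); o.append(r[0]); print(nm,st[i,4],np.round(r[0],1),np.round(r[1],1),np.round(np.median(q,0),1))
    return o
def model(o,cen,ang0):
    # match to nominal +-72,+-52, LSQ
    o=np.array(o);th=np.radians(ang0);c=np.array(cen,float)
    N=np.array([[sx*72,sy*52] for sx in(1,-1) for sy in(1,-1)],float)
    for _ in range(10):
        R=np.array([[np.cos(th),-np.sin(th)],[np.sin(th),np.cos(th)]])
        W=N@R.T+c; j=[np.linalg.norm(W-p,axis=1).argmin() for p in o]
        A=N[j]-N[j].mean(0);B=o-o.mean(0)
        th=np.arctan2((A[:,0]*B[:,1]-A[:,1]*B[:,0]).sum(),(A*B).sum())
        R=np.array([[np.cos(th),-np.sin(th)],[np.sin(th),np.cos(th)]]); c=o.mean(0)-R@N[j].mean(0)
    print('  model c',c.round(2),'ang',np.degrees(th).round(2),'res',np.round(np.linalg.norm(N[j]@R.T+c-o,axis=1),1))
E
python3 - <<'E'
from posts import *
import pickle
L=lambda f:pickle.load(open(f,'rb'))
E0=(532,294.5);C0=(587.7,-195)
model(posts(cloud(L('w2.pkl')),(100,20,460,288),E0,'w2'),E0,16) if 0 else None
for f,win,c in [('top0',(172,162,240,240),E0),('scene0',(215,160,276,212),E0),('top1',(330,140,405,225),C0)]:
    o=posts(cloud(L(f+'.pkl')),win,c,f); model(o,c,16.3)
c=grab('scene');pickle.dump(c,open('scene1.pkl','wb'));o=posts(cloud(c),(300,200,395,295),C0,'scene1');model(o,C0,16.3)
E
```

```text
top0 61 [616.4 265.7] [27.5 26.1] [618.  265.3  72.7]
top0 58 [588.6 365. ] [27.5 25.9] [589.1 365.6  72.7]
top0 59 [478.5 225.6] [27.  26.3] [478.2 225.7  72.9]
top0 57 [450.1 325.2] [26.5 27.2] [449.5 324.3  71.7]
  model c [533.38 295.37] ang 15.98 res [0.7 0.4 0.1 0.4]
scene0 35 [584.2 365.5] [27.5 29.9] [582.7 365.2  72.8]
scene0 37 [614.5 265. ] [35.7 28. ] [612.7 265.2  72.4]
scene0 41 [450.3 321.4] [30.1 29.8] [447.6 323.7  73. ]
scene0 40 [478.1 225.4] [30.7 32.6] [475.4 226.6  72.8]
  model c [531.77 294.34] ang 16.93 res [1.3 1.4 3.  1.8]
top1 65 [ 675.9 -222.6] [26.8 26.9] [ 677.4 -223.2   72.8]
top1 58 [ 647.4 -122.8] [27.4 25.1] [ 649.  -122.8   72.4]
top1 59 [ 538.6 -263.4] [25.9 26. ] [ 539.8 -260.    72.1]
top1 61 [ 509.6 -164.1] [26.8 27.2] [ 509.9 -163.2   73.1]
  model c [ 592.9  -193.24] ang 16.44 res [0.8 0.3 0.1 0.6]
scene1 46 [ 644.5 -125.2] [31.4 26.6] [ 644.2 -125.8   72.9]
scene1 48 [ 675.6 -224.3] [35.1 27.1] [ 674.9 -224.3   72.1]
scene1 53 [ 506.6 -165.2] [28.1 26.3] [ 504.9 -165.7   72.9]
scene1 48 [ 536.  -265.7] [32.1 25.4] [ 532.5 -266.    73.6]
  model c [ 590.66 -195.07] ang 16.52 res [0.6 1.2 0.6 0.5]
```

The top and scene cameras agree only to about 2 mm on the loaded tray. There is time, so I'll release, look at it directly with the wrist camera, and then come back.

```bash
python3 -m crank '[{"travel":[0,0,0],"spin":0,"claw":30},{"travel":[0,0,0],"spin":0,"claw":60},{"travel":[0,0,0],"spin":0,"claw":60},{"travel":[0,0,-20],"spin":0,"claw":60},{"travel":[0,0,-60],"spin":0,"claw":60},{"travel":[0,0,-60],"spin":0,"claw":60},{"travel":[0,0,-60],"spin":0,"claw":60},{"travel":[6,-30,0],"spin":0,"claw":60},{"travel":[7,-56,0],"spin":0,"claw":60},{"travel":[7,-56,0],"spin":0,"claw":60}]'
```

```text
clock: 15.5
position: [552.0, 151.8, 245.3]
tcp_rot: [-0.141, 0.99, -0.0, 0.0]
contact_force: [0.9, -0.7, -0.3]
finger_gap: 52.5
gripper_force: 0.0
```

```bash
python3 -m crank '[{"travel":[7,-56,0],"spin":0,"claw":60},{"travel":[7,-56,0],"spin":0,"claw":60},{"travel":[7,-56,0],"spin":0,"claw":60},{"travel":[7,-56,0],"spin":0,"claw":60},{"travel":[7,-56,0],"spin":0,"claw":60},{"travel":[7,-45,0],"spin":0,"claw":60},{"travel":[0,-20,0],"spin":0,"claw":60},{"travel":[0,0,0],"spin":0,"claw":60},{"travel":[0,0,0],"spin":0,"claw":60},{"travel":[0,0,0],"spin":0,"claw":60}]'; python3 - <<'E'
from posts import *
import pickle
c=grab('wrist');pickle.dump(c,open('w3.pkl','wb'))
for f,C in(('w2',(532,294.5)),('w3',(591,-194.6))):
    P=cloud(pickle.load(open(f+'.pkl','rb')))
    Z=P[...,2].copy(); P=np.where((Z>71)[...,None],P,np.nan)
    model(posts(P,(100,10,460,290),C,f),C,16.3)
togo((532,294.8),16.1,246)
E
```

```text
clock: 16.75
position: [607.6, -188.5, 245.6]
tcp_rot: [-0.141, 0.99, -0.0, 0.0]
contact_force: [-0.1, 0.0, -0.2]
finger_gap: 53.1
gripper_force: 0.0
w2 514 [477.4 224.5] [25.2 26.5] [476.9 224.3  74.3]
w2 525 [448.7 324.4] [25.1 26.4] [448.4 324.3  74.3]
w2 396 [615.4 264.5] [26.6 26.3] [614.3 263.8  74.2]
w2 387 [586.3 364.1] [25.8 26.2] [586.2 364.2  74.2]
  model c [531.96 294.37] ang 16.15 res [0.2 0.4 0.1 0.4]
w3 543 [ 537.6 -266.2] [26.  26.4] [ 537.5 -266.4   74.2]
w3 517 [ 508.2 -166.5] [25.  26.2] [ 507.3 -166.3   74.2]
w3 285 [ 675.6 -225.4] [26.6 25.9] [ 671.7 -221.7   74.2]
w3 339 [ 646.1 -125.9] [26.6 26.2] [ 642.8 -128.9   74.2]
  model c [ 591.89 -196.02] ang 16.46 res [0.1 0.1 0.1 0.2]
yaw 106.20170165250121 spin needed 0.0017750286908654073
pos [ 607.5 -188.7  245.6] travel tool [-62.4 485.4  -0.5]
```

The loaded tray is now at (591.9, -196.0), 16.46 deg, with fit residuals of 0.2 mm. I'll go back for the empty one and re-measure it on the way.

```bash
python3 -m crank '[{"travel":[-4,25,0],"spin":0,"claw":60},{"travel":[-9,56,0],"spin":0,"claw":60},{"travel":[-9,56,0],"spin":0,"claw":60},{"travel":[-9,56,0],"spin":0,"claw":60},{"travel":[-9,56,0],"spin":0,"claw":60},{"travel":[-9,56,0],"spin":0,"claw":60},{"travel":[-9,56,0],"spin":0,"claw":60},{"travel":[-9,56,0],"spin":0,"claw":60},{"travel":[-9,45,0],"spin":0,"claw":60},{"travel":[-4,23,0],"spin":0,"claw":60}]'; python3 - <<'E'
from posts import *
import pickle
env.camera('top');env.camera('top')
c=grab('wrist');pickle.dump(c,open('w4.pkl','wb'))
C=(532,294.5); P=cloud(c); P=np.where((P[...,2]>71)[...,None],P,np.nan)
model(posts(P,(100,10,460,290),C,'w4'),C,16.3); print(env.sense()['joint_vel'].round(3))
togo(C,16.1,45.5)
E
```

```text
clock: 18.05
position: [547.7, 301.7, 245.4]
tcp_rot: [-0.142, 0.99, 0.0, -0.0]
contact_force: [0.3, -0.0, 0.4]
finger_gap: 52.6
gripper_force: 0.0
w4 520 [477.3 224.5] [25.  26.1] [476.6 224.7  74.2]
w4 551 [448.5 324.4] [26.  26.3] [448.1 324.4  74.2]
w4 304 [615.3 264.5] [26.4 26.1] [611.7 268.2  74.2]
w4 318 [586.7 364.2] [26.4 26.1] [583.7 360.9  74.1]
  model c [531.94 294.41] ang 16.08 res [0.1 0.1 0.2 0.1]
[-0.044 -0.006  0.007 -0.006 -0.002 -0.013]
yaw 106.27119922752836 spin needed 0.002987990197240831
pos [548.5 299.5 245.3] travel tool [ 17.2  -0.2 199.8]
```

```bash
python3 -m crank '[{"travel":[17.2,0,20],"spin":0.003,"claw":60},{"travel":[0,0,40],"spin":0,"claw":60},{"travel":[0,0,45],"spin":0,"claw":60},{"travel":[0,0,45],"spin":0,"claw":60},{"travel":[0,0,30],"spin":0,"claw":60},{"travel":[0,0,12],"spin":0,"claw":50},{"travel":[0,0,6],"spin":0,"claw":40},{"travel":[0,0,2],"spin":0,"claw":20},{"travel":[0,0,0],"spin":0,"claw":0},{"travel":[0,0,0],"spin":0,"claw":0}]'; python3 -c "
from h import *
env.camera('top');env.camera('top')
togo((532,294.4),16.1,45); print(env.sense()['finger_gap'],env.sense()['gripper_force'])"
```

```text
clock: 19.45
position: [533.5, 293.6, 46.0]
tcp_rot: [-0.139, 0.99, 0.0, 0.001]
contact_force: [-0.9, 1.4, 2.2]
finger_gap: 13.8
gripper_force: 30.0
yaw 105.94834349215525 spin needed -0.0026469053939674704
pos [533.5 293.6  46. ] travel tool [1.3 1.2 1. ]
13.842461751867084 29.999542236328125
```

```bash
python3 -m crank '[{"travel":[0,0,0],"spin":0,"claw":0},{"travel":[0,0,-3],"spin":0,"claw":0},{"travel":[0,0,-6],"spin":0,"claw":0},{"travel":[0,0,-12],"spin":0,"claw":0},{"travel":[0,0,-22],"spin":0,"claw":0},{"travel":[0,0,-30],"spin":0,"claw":0},{"travel":[0,0,-30],"spin":0,"claw":0},{"travel":[0,0,-20],"spin":0,"claw":0},{"travel":[0,0,-10],"spin":0,"claw":0},{"travel":[0,0,-4],"spin":0,"claw":0}]'; python3 -c "
from h import *
togo((593.2,-195.8),16.46,170)"
```

```text
clock: 20.8
position: [533.1, 293.3, 182.5]
tcp_rot: [-0.139, 0.99, -0.0, 0.0]
contact_force: [-0.4, 0.1, -3.1]
finger_gap: 13.2
gripper_force: 30.0
yaw 105.9401742134108 spin needed -0.009072671512751079
pos [533.1 293.3 182.5] travel tool [  76.6 -486.8   12.5]
```

```bash
python3 -m crank '[{"travel":[1,-10,0],"spin":0,"claw":0},{"travel":[4,-25,0],"spin":0,"claw":0},{"travel":[6,-40,0],"spin":0,"claw":0},{"travel":[7,-45,0],"spin":0,"claw":0},{"travel":[7,-45,0],"spin":0,"claw":0},{"travel":[7,-45,0],"spin":0,"claw":0},{"travel":[7,-45,0],"spin":0,"claw":0},{"travel":[7,-45,0],"spin":0,"claw":0},{"travel":[7,-45,0],"spin":0,"claw":0},{"travel":[7,-40,0],"spin":0,"claw":0}]'; python3 -c "
from h import *
togo((593.2,-195.8),16.46,170)"
```

```text
clock: 22.05
position: [580.8, -95.5, 181.4]
tcp_rot: [-0.138, 0.99, 0.0, -0.001]
contact_force: [0.8, -0.1, -4.3]
finger_gap: 13.5
gripper_force: 30.0
yaw 105.89351849644412 spin needed -0.009886967388698275
pos [580.8 -95.5 181.4] travel tool [ 15.5 -99.8  11.3]
```

```bash
python3 -m crank '[{"travel":[6,-38,0],"spin":-0.009,"claw":0},{"travel":[5,-30,0],"spin":0,"claw":0},{"travel":[3,-20,0],"spin":0,"claw":0},{"travel":[2,-10,0],"spin":0,"claw":0},{"travel":[0,-4,3],"spin":0,"claw":0},{"travel":[0,0,4],"spin":0,"claw":0},{"travel":[0,0,3],"spin":0,"claw":0},{"travel":[0,0,0],"spin":0,"claw":0},{"travel":[0,0,0],"spin":0,"claw":0},{"travel":[0,0,0],"spin":0,"claw":0}]'; python3 - <<'E'
from h import *
import pickle
togo((593.2,-195.8),16.46,170)
c=grab('scene');pickle.dump(c,open('scene2.pkl','wb'))
cv2.imwrite('pics/s2.png',cv2.resize(c['image'][170:310,280:420],(600,600),interpolation=cv2.INTER_CUBIC)[...,::-1])
E
```

```text
clock: 23.3
position: [594.6, -195.6, 172.4]
tcp_rot: [-0.143, 0.99, -0.0, 0.0]
contact_force: [0.3, 0.5, -3.8]
finger_gap: 13.4
gripper_force: 30.0
yaw 106.46385141465291 spin needed 6.721986655265295e-05
pos [ 594.6 -195.6  172.4] travel tool [1.4 0.2 2.4]
```

View pics/s2.png

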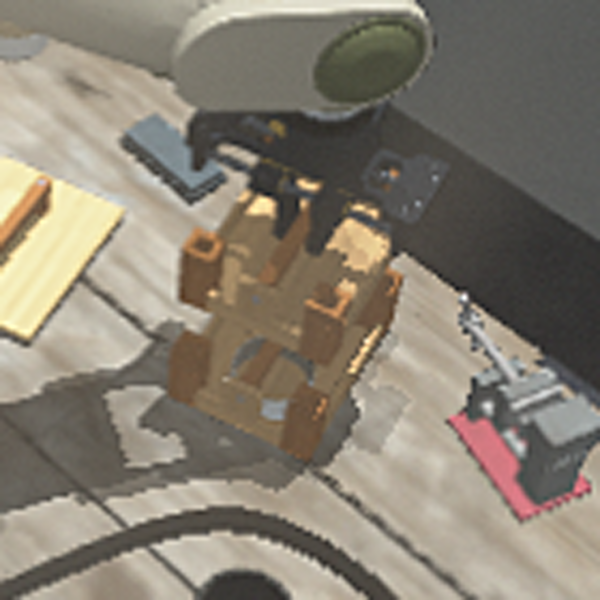

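The view shows the held tray level above the loaded one, its near posts at crop (203,245) and (330,300). The vice is clear at the right. I'll check the in-hand position from the same depth image.

```bash
python3 - <<'E'
from h import *
import pickle
for n in('scene','top'):
    c=pickle.load(open('scene2.pkl','rb')) if n=='scene' else grab('top')
    P=cloud(c);Z=np.nan_to_num(P[...,2],nan=-99)
    hs=cv2.cvtColor(c['image'],cv2.COLOR_RGB2HSV)
    m=((Z>193)&(Z<212)&(hs[...,1]>70)&(np.hypot(P[...,0]-593,P[...,1]+196)<118)).astype(np.uint8)
    k,l,st,ce=cv2.connectedComponentsWithStats(m)
    for i in range(1,k):
        if st[i,4]>12:
            q=P[l==i];r=cv2.minAreaRect(q[:,:2].astype(np.float32));print(n,st[i,4],ce[i].round(),np.round(r[0],1),np.round(r[1],1),np.median(q[:,2]).round(1))
th=np.radians(16.46);R=np.array([[np.cos(th),-np.sin(th)],[np.sin(th),np.cos(th)]])
print((np.array([[72,52],[72,-52],[-72,52],[-72,-52]])@R.T+[593.3,-195.8]).round(1))
E
```

```text
scene 52 [327. 227.] [ 507.7 -165.1] [30.1 27.7] 198.7
scene 63 [356. 240.] [ 537.9 -266. ] [30.5 27. ] 198.8
top 69 [347. 149.] [ 648.8 -124.2] [26.9 26.2] 198.5
top 33 [401. 186.] [ 536.4 -271.3] [15.3 33.6] 199.2
[[ 647.6 -125.5]
 [ 677.1 -225.3]
 [ 509.5 -166.3]
 [ 539.  -266.1]]
```

```bash
python3 -m crank '[{"travel":[1.3,0.6,2],"spin":0,"claw":0},{"travel":[0,0,8],"spin":0,"claw":0},{"travel":[0,0,11],"spin":0,"claw":0},{"travel":[0,0,11],"spin":0,"claw":0},{"travel":[0,0,8],"spin":0,"claw":0},{"travel":[0,0,5],"spin":0,"claw":0},{"travel":[0,0,2],"spin":0,"claw":0},{"travel":[0,0,0],"spin":0,"claw":0},{"travel":[0,0,0],"spin":0,"claw":0},{"travel":[0,0,0],"spin":0,"claw":0}]'; python3 - <<'E'
from h import *
import pickle
togo((593.2,-195.6),16.46,108)
for f in('top','scene'):
    c=grab(f);P=cloud(c);Z=np.nan_to_num(P[...,2],nan=-99);hs=cv2.cvtColor(c['image'],cv2.COLOR_RGB2HSV)
    m=((Z>145)&(Z<163)&(hs[...,1]>70)&(np.hypot(P[...,0]-593,P[...,1]+196)<118)).astype(np.uint8)
    k,l,st,ce=cv2.connectedComponentsWithStats(m)
    for i in range(1,k):
        if st[i,4]>25:
            q=P[l==i];r=cv2.minAreaRect(q[:,:2].astype(np.float32));print(f,st[i,4],ce[i].round(),np.round(r[0],1),np.round(r[1],1),np.median(q[:,2]).round(1))
E
```

```text
clock: 24.65
position: [593.2, -195.5, 125.5]
tcp_rot: [-0.143, 0.99, -0.0, 0.0]
contact_force: [0.4, -0.5, -3.6]
finger_gap: 13.3
gripper_force: 30.0
yaw 106.45651169002751 spin needed -6.088249435021668e-05
pos [ 593.2 -195.5  125.5] travel tool [-0.  -0.1 17.5]
top 69 [345. 154.] [ 647.5 -124. ] [27.  26.3] 153.0
top 33 [397. 191.] [ 535.1 -270.7] [16.  33.9] 152.6
scene 54 [326. 237.] [ 507.3 -166.6] [31.2 26.4] 153.1
scene 58 [354. 249.] [ 536.2 -266. ] [34.5 26. ] 152.0
```

```bash
python3 -m crank '[{"travel":[0,0.7,0],"spin":0,"claw":0},{"travel":[0,0,2],"spin":0,"claw":0},{"travel":[0,0,1],"spin":0,"claw":0},{"travel":[0,0,1],"spin":0,"claw":0},{"travel":[0,0,1],"spin":0,"claw":0},{"travel":[0,0,1],"spin":0,"claw":0},{"travel":[0,0,1],"spin":0,"claw":0},{"travel":[0,0,1],"spin":0,"claw":0},{"travel":[0,0,0],"spin":0,"claw":0},{"travel":[0,0,0],"spin":0,"claw":0}]'; python3 -c "
from h import *
s=env.sense();print(s['contact_force'],s['moment'],s['position'])"
```

```text
clock: 26.0
position: [592.9, -194.8, 117.3]
tcp_rot: [-0.143, 0.99, -0.0, 0.0]
contact_force: [-0.2, 0.5, -4.4]
finger_gap: 13.7
gripper_force: 30.0
[-0.24276839  0.52880494 -4.42662678] [0.04625651 0.01579972 0.03940742] [ 592.88545235 -194.83122775  117.28060082]
```

No contact force, and the pin tips are already about 3 mm below the post tops, so they are entering the sockets.

```bash
python3 -m crank '[{"travel":[0,0,1],"spin":0,"claw":0},{"travel":[0,0,1],"spin":0,"claw":0},{"travel":[0,0,1],"spin":0,"claw":0},{"travel":[0,0,1],"spin":0,"claw":0},{"travel":[0,0,1],"spin":0,"claw":0},{"travel":[0,0,1],"spin":0,"claw":0},{"travel":[0,0,1],"spin":0,"claw":0},{"travel":[0,0,0.5],"spin":0,"claw":0},{"travel":[0,0,0],"spin":0,"claw":0},{"travel":[0,0,0],"spin":0,"claw":0}]'
```

```text
clock: 27.25
position: [592.9, -194.8, 109.8]
tcp_rot: [-0.143, 0.99, -0.0, 0.0]
contact_force: [0.3, 0.4, -4.3]
finger_gap: 13.7
gripper_force: 30.0
```

```bash
python3 -m crank '[{"travel":[0,0,0.5],"spin":0,"claw":0},{"travel":[0,0,0.5],"spin":0,"claw":0},{"travel":[0,0,0.3],"spin":0,"claw":0},{"travel":[0,0,0.3],"spin":0,"claw":0},{"travel":[0,0,0.2],"spin":0,"claw":0},{"travel":[0,0,0.2],"spin":0,"claw":0},{"travel":[0,0,0],"spin":0,"claw":0},{"travel":[0,0,0],"spin":0,"claw":0},{"travel":[0,0,0],"spin":0,"claw":0},{"travel":[0,0,0],"spin":0,"claw":0}]'
```

```text
clock: 28.5
position: [592.9, -194.9, 108.0]
tcp_rot: [-0.143, 0.99, -0.0, 0.0]
contact_force: [-1.5, 1.3, 1.0]
finger_gap: 13.3
gripper_force: 30.0
```

The tray bottomed at TCP z 108.0, exactly as computed for fully seated. I'll release, back off, and verify.

```bash
python3 -m crank '[{"travel":[0,0,0.2],"spin":0,"claw":0},{"travel":[0,0,0],"spin":0,"claw":20},{"travel":[0,0,0],"spin":0,"claw":40},{"travel":[0,0,0],"spin":0,"claw":60},{"travel":[0,0,0],"spin":0,"claw":60},{"travel":[0,0,-5],"spin":0,"claw":60},{"travel":[0,0,-20],"spin":0,"claw":60},{"travel":[0,0,-40],"spin":0,"claw":60},{"travel":[0,0,-50],"spin":0,"claw":60},{"travel":[0,0,-50],"spin":0,"claw":60}]'
```

```text
clock: 29.75
position: [592.6, -194.7, 274.5]
tcp_rot: [-0.143, 0.99, -0.0, 0.0]
contact_force: [0.3, -0.6, -0.1]
finger_gap: 53.1
gripper_force: 0.0
```

```bash
python3 -m crank '[{"travel":[0,30,0],"spin":0,"claw":60},{"travel":[0,50,0],"spin":0,"claw":60},{"travel":[0,50,0],"spin":0,"claw":60},{"travel":[0,50,0],"spin":0,"claw":60},{"travel":[0,50,0],"spin":0,"claw":60},{"travel":[0,20,0],"spin":0,"claw":60},{"travel":[0,0,0],"spin":0,"claw":60},{"travel":[0,0,0],"spin":0,"claw":60},{"travel":[0,0,0],"spin":0,"claw":60},{"travel":[0,0,0],"spin":0,"claw":60}]'; python3 - <<'E'
from posts import *
for n in('top','scene'):
    c=grab(n);P=cloud(c);P2=P.copy();P2[...,2]-=62
    win=(325,120,415,225) if n=='top' else (290,180,400,295)
    model(posts(P2,win,(592.5,-195),n),(592.5,-195),16.4)
cv2.imwrite('pics/s3.png',cv2.resize(c['image'][140:380,180:500],(800,600),interpolation=cv2.INTER_CUBIC)[...,::-1])
E
```

```text
clock: 31.0
position: [522.3, 44.1, 272.4]
tcp_rot: [-0.143, 0.99, 0.0, -0.0]
contact_force: [0.1, -0.8, -0.5]
finger_gap: 53.0
gripper_force: 0.0
top 66 [ 676.  -221.7] [26.5 27. ] [ 674.8 -222.5   72.7]
top 60 [ 646.7 -123.4] [27.  26.2] [ 648.8 -123.5   72.8]
top 64 [ 538.7 -261.9] [26.3 26.5] [ 538.6 -263.    73.1]
top 67 [ 510.  -164.1] [26.6 28.3] [ 509.9 -164.1   72.6]
  model c [ 592.83 -192.78] ang 16.47 res [0.9 1.  1.1 1.3]
scene 49 [ 644.7 -125. ] [28.9 26.3] [ 642.3 -123.8   73. ]
scene 50 [ 674.3 -224.7] [30.2 27.3] [ 670.5 -224.9   72.6]
scene 51 [ 506.8 -165.4] [30.3 26.3] [ 506.9 -165.2   72.4]
scene 56 [ 536.1 -265.5] [29.  27.7] [ 535.2 -264.7   73.3]
  model c [ 590.47 -195.14] ang 16.41 res [0.2 0.1 0.2 0.1]
```

View pics/s3.png

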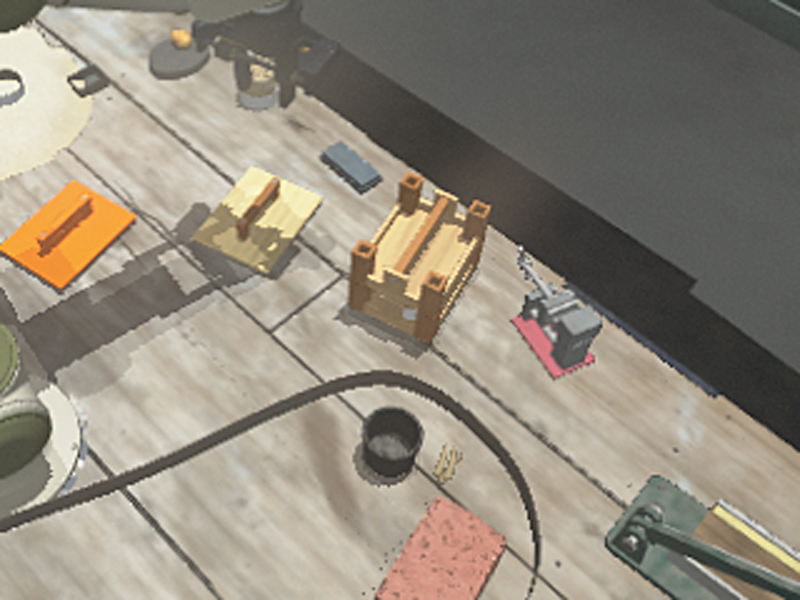

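The trays are stacked flush at crop (420,260): all four upper post tops measure z of about 135 to within 1 mm, against a nominal 136. The loaded tray stands where it was, and the cover lies flat at crop (258,220). The other things are in place and the robot is clear, so I'm handing the job in.

```bash
python3 -c "
from station import env
print(env.job_done())"
```

```text
the job is handed in; nothing more can be done
None
```

The cover is laid flat on the bench, cleats down, the empty tray is stacked on the loaded tray with all four pins fully seated, and the job was handed in at about 31 s on the robot's clock, against the 58 s limit.

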